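# Space the tile joint and hold the tile flush

### The job

Lift the orange spacer out of its wooden stand and slide it upright into the tile joint of the one bay that is wide enough for it, down to the joint's floor, and let go of it. Then press the raised blue tile of that same bay down with the fingers until it is flush with the wooden batten, and finish while still holding it pressed, with the spacer still in its joint. Do not press down the tiles of the other two bays, and do not disturb the glue bottle or the wood block.

Things in the scene. Friction and masses are not known exactly. Their poses are not given: they have to be found in the camera images.
- spacer: loose orange spacer plate standing on its long narrow edge in the wooden stand: 60 mm along its x, 10 mm thick along its y, 62 mm tall (z), about 45 g; origin under its centre. The lowest 8 mm are a slightly thinner lead-in foot, 7 mm thick
- stand: fixed light-wood stand of the spacer, 84 (x) x 50 (y) x 24 mm tall, origin under its centre; its slot along x is 13 mm wide and has its floor 8 mm above the table, so the spacer's upper 46 mm stand free. A fixed ship model's hull, 165 mm high, stands about 9 cm or more to the left (+y) of its centre
- board: fixed plywood board, 104 (x) x 290 (y) x 12 mm, which carries the three bays side by side along its y, 88 mm apart, in any order; origin under its centre
- bay_a: jig bay fixed on the board, 70 (x) x 84 mm (y), origin under its centre (on the board, 12 mm above the table), axes as the board's. From -y: fixed wooden batten, top at z = 30 mm; the joint, a groove along x, open above and at both ends, white floor at z = 8 mm; the blue tile; a rim, top at z = 26 mm. Joint 14 mm wide (batten 18 mm): the only one wide enough
- bay_b: jig bay fixed on the board, 70 (x) x 84 mm (y), origin under its centre (on the board, 12 mm above the table), axes as the board's. From -y: fixed wooden batten, top at z = 30 mm; the joint, a groove along x, open above and at both ends, white floor at z = 8 mm; the blue tile; a rim, top at z = 26 mm. Joint 6 mm wide (batten 26 mm): too narrow
- bay_c: jig bay fixed on the board, 70 (x) x 84 mm (y), origin under its centre (on the board, 12 mm above the table), axes as the board's. From -y: fixed wooden batten, top at z = 30 mm; the joint, a groove along x, open above and at both ends, white floor at z = 8 mm; the blue tile; a rim, top at z = 26 mm. Joint 4 mm wide (batten 28 mm): too narrow
- joint_a (a point): centre of the joint's floor in bay_a; x along the joint, y across it, z up
- tile_a_top (a point): centre of the top face of bay_a's blue tile, 66 mm along the bay's x, 46 mm along y, 10 mm thick; the face stands 6 mm above the batten's top at rest and moves down with the tile
- tile_a (a joint): how far bay_a's tile is pressed down, m: 0 raised (at rest), 0.006 on its stop, flush with the batten. It is sprung: it starts to move at about 2 N, takes about 8 N at the stop, and comes up again when let go
- joint_b (a point): centre of the joint's floor in bay_b; x along the joint, y across it, z up
- tile_b_top (a point): centre of the top face of bay_b's blue tile, 66 mm along the bay's x, 46 mm along y, 10 mm thick; the face stands 6 mm above the batten's top at rest and moves down with the tile
- tile_b (a joint): how far bay_b's tile is pressed down, m: 0 raised (at rest), 0.006 on its stop, flush with the batten. It is sprung: it starts to move at about 2 N, takes about 8 N at the stop, and comes up again when let go
- joint_c (a point): centre of the joint's floor in bay_c; x along the joint, y across it, z up
- tile_c_top (a point): centre of the top face of bay_c's blue tile, 66 mm along the bay's x, 46 mm along y, 10 mm thick; the face stands 6 mm above the batten's top at rest and moves down with the tile
- tile_c (a joint): how far bay_c's tile is pressed down, m: 0 raised (at rest), 0.006 on its stop, flush with the batten. It is sprung: it starts to move at about 2 N, takes about 8 N at the stop, and comes up again when let go
- glue_bottle: bystander: white glue bottle with a green cap, 31 mm across, 84 mm tall, standing; origin under its centre
- wood_block: bystander: plain pine block 40x60x30 mm; origin under its centre
- rotary_tool: fixed obstacle, not handled: rotary tool on a stand behind the jig, origin at its foot. Its grey body hangs 33 to 83 mm nearer the robot than the origin, 0 to 50 mm to the left (+y), from 340 to 490 mm above the table
Things that resemble listed ones, but are neither listed nor needed, are in the scene too. Of the things shaped like the spacer, the orange one is meant.

How it is judged:
By the outcome, as a careful person would: the job done as asked, in the order asked, and still so for the second after the job is handed in, while the arm keeps its last pose, push and grip.
It also fails if it takes over 51 s, if anything falls off the work surface, if the arm or the gripper's body presses on something with over 40 N, if the wrist force passes 120 N, or if a joint passes its speed limit or range.

### The arm

A 6-joint arm with a two-finger parallel gripper is mounted at the origin on the work surface; the furniture and walls round the work are solid. World frame = base frame: x ahead of the robot, y to its left, z up, the work surface at z = 0. Lengths are in m, angles in rad, forces in N, time in s.
With the tool pointing down it reaches from about 0.325 to 1 m from the base axis. Payload 5.1 kg.
Tool frame: the origin (TCP) lies at the very end of the fingers, on their centre line; the grasp point (between the pads) lies 19 mm behind it; z points along the fingers, y is the direction in which the jaws open and shut (so a half turn about z gives the same grasp; the last joint's range is limited). The gripper opens to 85 mm and grips with 20 to 120 N. Pads are 22 mm wide; open, the fingers measure 114 mm over their backs; the gripper's body (76 mm by 85 mm) begins 54 mm behind the grasp point. The pads swing forward as they close: fully open they stand 13 mm farther back than shut.
Start: joints at [-1.404, 0.124, 1.65, -0, 1.367, -0.083], TCP at [0.161, -0.63, 0.231] pointing down, gripper open.
Joint ranges: [-2.61, 2.61], [-1.02, 2.33], [0.03, 2.71], [-1.35, 4.49], [0.32, 2.68], [-2.91, 2.91]. Speed limits (rad/s): [2.57, 2.57, 3.14, 3.14, 3.14, 3.14].

### API

Orientations are given as a 3x3 rotation matrix whose columns are the frame's x, y, z axes.
In Python, from plant import get_obs, snapshot, camera_info, sign_off gives the robot as it stands.
- The arm moves only by the tool carry_out, never from a script. Its argument "moves" is a list of rows, each an object of numbers: "x", "y", "z": the shift along the world's x, y, z in m; "yaw": the turn about the world's z in rad; "fingers": the opening, from 0 (shut) to 1 (fully open). A call has 1 to 8 rows; each row is the pose to reach, as a shift and turn from the pose measured when the call began; what a row does not reach only later rows make up. A row lasts 1/8 s, in which the tool goes at most 62.5 mm and 10.7 degrees, less where a joint would pass 70% of its speed; a pose out of reach is approached as far as the arm can. A call with a gripper value outside its range is refused whole. The fingers move at their own pace and stop on an object; "newtons" is the grip in N (left out, the last holds). Time passes only in rows, so rows that repeat a pose let the fingers close. It gives the time, the measured TCP pose, the force and the opening at its end, in the units of the state.
- get_obs(): the state, without advancing time (a new reading comes with each control period).
- snapshot(name): name is "side" or "top" or "wrist"; returns the picture (420x560x3 uint8, red, green, blue); there is no depth.
- camera_info(name): a dict with "fx", "fy", "cx", "cy" (pixels), "extrinsics" (4x4, takes a point from camera to world coordinates); the wrist camera has in their place "hand_eye" (4x4, takes a point from camera to tool coordinates, whose origin is the TCP and whose axes are the flange's). Camera axes: x right, y down, z forward; pixel columns grow to the right and rows downward; lengths in m; the calibration is good to about 2 mm. The wrist camera is an equidistant fisheye: a pixel r from the principal point sees the ray r / f radians off the axis. A picture is of the moment at which its call begins: read the wrist's pose just before it. camera_info takes no time and is no camera call.
- sign_off(): hands the job in, once; it reports no verdict.
The state is a dict: "t": time; "q": joint angles; "qd": joint speeds; "effort": joint torques, N m; "tool_pos": TCP position; "ee_rot": TCP orientation; "wrist_force": force on the tool from outside, world axes, zero at the start; "wrist_torque": the same for the moment, N m; "grip_width": finger opening in m.
Only numpy, scipy, OpenCV 4.12 (cv2) and the standard library are available. Lean on these libraries where they do the work, as an engineer would, in place of code of your own. Each camera call takes 0.05 s, during which the arm holds its last target.

## Working session

There is one attempt and no reset: what is moved stays moved. The work goes in short steps, Python scripts to look and compute and a tool call to move; the robot and the scene stay as the last step left them, time stands still between calls to the robot, and variables do not carry over. Pictures are saved under pics/ and viewed, and the job is handed in when it is done.

Besides the shell and the picture viewer there is one more tool, called after ">>>" in YAML: its name, and indented under it one key for each argument. carry_out: Moves the arm, as the interface text tells. Its arguments: {"type":"object","properties":{"moves":{"type":"array"},"newtons":{"type":"number"}},"required":["moves"]}

```bash
mkdir -p pics; cat > h.py <<'E'
import numpy as np,cv2
from plant import get_obs,snapshot,camera_info,sign_off
def take(name,fn):
    o=get_obs(); im=snapshot(name); cv2.imwrite('pics/'+fn+'.png',im[:,:,::-1]); 
    np.savez('pics/'+fn+'.npz',im=im,p=o['tool_pos'],R=o['ee_rot']); return im
def ray(name,u,v,fn=None):
    c=camera_info(name)
    if name!='wrist':
        T=np.array(c['extrinsics']); d=np.array([(u-c['cx'])/c['fx'],(v-c['cy'])/c['fy'],1])
        return T[:3,3],T[:3,:3]@d
    z=np.load('pics/'+fn+'.npz'); H=np.array(c['hand_eye'])
    a=(u-c['cx'])/c['fx'];b=(v-c['cy'])/c['fy'];r=np.hypot(a,b)
    d=np.array([a/r*np.sin(r),b/r*np.sin(r),np.cos(r)]) if r>0 else np.array([0,0,1.])
    R=z['R'];return R@H[:3,3]+z['p'],R@H[:3,:3]@d
def onz(name,u,v,z,fn=None):
    o,d=ray(name,u,v,fn); return o+d*(z-o[2])/d[2]
E
python3 - <<'E'
from h import *
for n in('side','top','wrist'):
    take(n,n+'0'); c=camera_info(n); print(n,{k:np.round(v,3).tolist() for k,v in c.items() if k!='name'})
o=get_obs();print(o)
E
```

```text
side {'fx': 380.235, 'fy': 380.235, 'cx': 280.803, 'cy': 210.037, 'extrinsics': [[0.994, -0.024, 0.106, 0.344], [-0.107, -0.41, 0.906, -0.801], [0.022, -0.912, -0.41, 0.504], [0.0, 0.0, 0.0, 1.0]]}
top {'fx': 423.392, 'fy': 423.392, 'cx': 281.787, 'cy': 208.698, 'extrinsics': [[-0.008, -0.986, 0.165, 0.274], [-1.0, 0.006, -0.015, 0.144], [0.014, -0.165, -0.986, 1.129], [0.0, 0.0, 0.0, 1.0]]}
wrist {'fx': 325.192, 'fy': 325.192, 'cx': 279.508, 'cy': 209.119, 'hand_eye': [[0.001, -0.952, -0.306, 0.078], [1.0, 0.001, -0.001, -0.0], [0.001, -0.306, 0.952, -0.143], [0.0, 0.0, 0.0, 1.0]]}
{'t': 0.15, 'q': array([-1.40361013e+00,  1.24369858e-01,  1.65136201e+00, -1.10321709e-05,
        1.36752311e+00, -8.25936601e-02]), 'qd': array([ 0.00214926, -0.00127902, -0.00463241,  0.00081708, -0.00018121,
       -0.00046782]), 'effort': array([ 3.21210573e-04, -4.24227798e+01, -3.66012061e+01, -8.80899279e-05,
        4.61056145e-03,  1.12869330e-05]), 'tool_pos': array([ 0.16056653, -0.62935937,  0.23032498]), 'ee_rot': array([[ 9.68966328e-01,  2.47192582e-01, -2.87278167e-04],
       [ 2.47192716e-01, -9.68964953e-01,  1.63734238e-03],
       [ 1.26376414e-04, -1.65754270e-03, -9.99998618e-01]]), 'wrist_force': array([-0.03446174,  1.19495046, -0.72835188]), 'wrist_torque': array([0.0178127 , 0.01317903, 0.04792701]), 'grip_width': 0.08527936269846721}
```

View pics/side0.png

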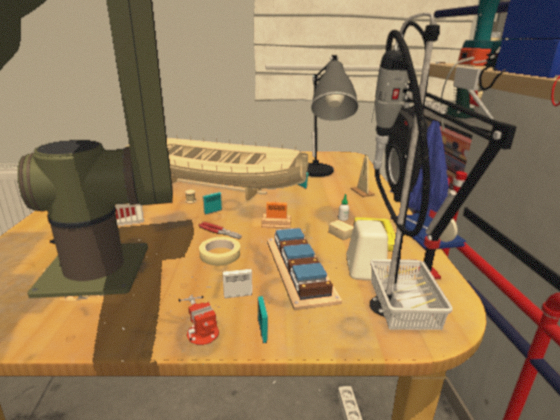

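View pics/top0.png

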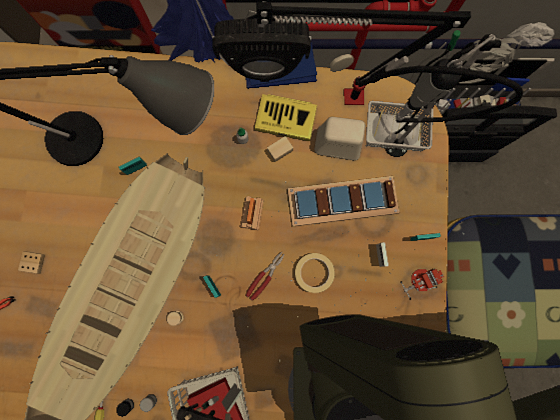

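View pics/wrist0.png

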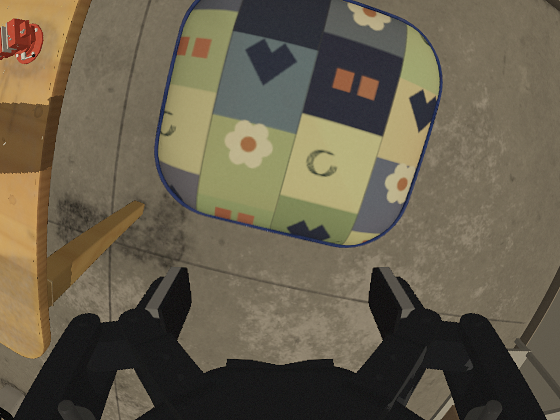

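The side view shows the orange spacer in its wooden stand at (277,212) and the jig at (303,265). In the top view the spacer is at (250,212) and the jig at (343,201). Things shaped like the spacer, by top-view pixel: the orange plate in the stand (251,212), teal plates at (132,165), (209,285) and (425,237), and a white one at (378,254). I choose the orange one and check it in a close crop.

```bash
python3 - <<'E'
from h import *
a=np.load('pics/top0.npz')['im'][165:240,225:410]
b=np.load('pics/side0.npz')['im'][190:310,245:355]
A=cv2.resize(a,None,fx=4,fy=4,interpolation=cv2.INTER_CUBIC);cv2.imwrite('pics/ctop0.png',A[:,:,::-1])
B=cv2.resize(b,None,fx=5,fy=5,interpolation=cv2.INTER_CUBIC);cv2.imwrite('pics/cside0.png',B[:,:,::-1])
for uv in[(251,212),(343,201),(280,149),(242,135)]: print(onz('top',*uv,0.03))
E
```

```text
[0.44891171 0.20864929 0.03      ]
[ 0.47696173 -0.03438783  0.03      ]
[0.62040396 0.13123907 0.03      ]
[0.66013712 0.23383407 0.03      ]
```

View pics/ctop0.png

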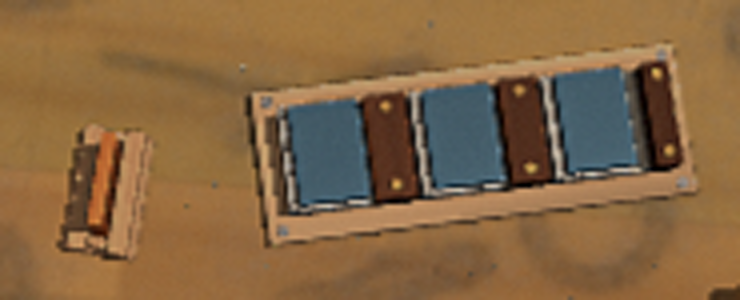

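View pics/cside0.png

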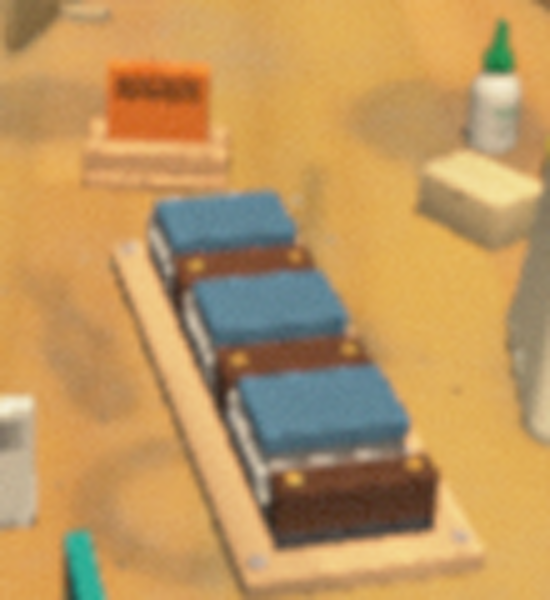

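The crops show the orange plate in the wooden stand and three bays. The bay at the jig's right (-y) end, crop (660,115), has the narrow batten and the wide gap at (640,130). That is bay_a. Next I measure roughly.

```bash
python3 - <<'E'
from h import *
for n,roi in(('top',(225,185,50,60)),('side',(255,195,45,35))):
    im=np.load(f'pics/{n}0.npz')['im'];x,y,w,h=roi
    hsv=cv2.cvtColor(im,cv2.COLOR_RGB2HSV)
    m=cv2.inRange(hsv,(4,190,120),(13,255,255));k=np.zeros_like(m);k[y:y+h,x:x+w]=m[y:y+h,x:x+w]
    p=cv2.findNonZero(k);r=cv2.minAreaRect(p);B=cv2.boxPoints(r);print(n,len(p),r)
    for b in B: print(b,onz(n,*b,0.07 if n=='top' else .07)[:2])
print('rot foot',onz('top',396,150,0),onz('side',380,305,0))
print('board corners',[onz('top',225+u/4,165+v/4,.012)[:2] .round(4) for u,v in((250,95),(270,245),(695,190),(672,45))])
E
```

```text
top 13 ((250.2567596435547, 209.45945739746094), (2.959181785583496, 20.87866973876953), 9.462322235107422)
[247.08109 219.51352] [0.42340328 0.21610159]
[250.51352 198.91891] [0.47623635 0.20767142]
[253.43243 199.4054 ] [0.47493708 0.20024944]
[250. 220.] [0.42211975 0.20873958]
side 257 ((276.0, 210.0), (14.0, 18.0), 90.0)
[267. 203.] [0.42216503 0.20723259]
[285. 203.] [0.47423458 0.20434169]
[285. 217.] [0.46313254 0.10996373]
[267. 217.] [0.41517409 0.11285858]
rot foot [ 0.62578855 -0.19142329  0.        ] [ 0.6308487  -0.18355003  0.        ]
board corners [array([0.5147, 0.1116]), array([0.4128, 0.0994]), array([ 0.4481, -0.1861]), array([ 0.548 , -0.1758])]
```

>>> carry_out:
  moves:
    - {"x":0.019,"y":0.057}
    - {"x":0.037,"y":0.114}
    - {"x":0.056,"y":0.171}
    - {"x":0.074,"y":0.228,"yaw":-0.1}
    - {"x":0.093,"y":0.285,"yaw":-0.2}
    - {"x":0.112,"y":0.342,"yaw":-0.3}
    - {"x":0.13,"y":0.4,"yaw":-0.4}
    - {"x":0.149,"y":0.457,"yaw":-0.4}

```text
validation failed for argument at $.mo...
```

>>> carry_out:
  moves:
    - {"x":0.019,"y":0.057,"z":0.0,"yaw":0.0,"fingers":1.0}
    - {"x":0.037,"y":0.114,"z":0.0,"yaw":0.0,"fingers":1.0}
    - {"x":0.056,"y":0.171,"z":0.0,"yaw":0.0,"fingers":1.0}
    - {"x":0.074,"y":0.228,"z":0.0,"yaw":-0.1,"fingers":1.0}
    - {"x":0.093,"y":0.285,"z":0.0,"yaw":-0.2,"fingers":1.0}
    - {"x":0.112,"y":0.342,"z":0.0,"yaw":-0.3,"fingers":1.0}
    - {"x":0.13,"y":0.4,"z":0.0,"yaw":-0.4,"fingers":1.0}
    - {"x":0.149,"y":0.457,"z":0.0,"yaw":-0.4,"fingers":1.0}

```text
t: 1.15
tool_pos: [0.3096, -0.1706, 0.2302]
ee_rot: [[0.989, -0.151, 0.001], [-0.151, -0.989, 0.001], [0.001, -0.001, -1.0]]
wrist_force: [0.8, -0.6, -0.2]
grip_width: 0.0857
```

>>> carry_out:
  moves:
    - {"x":0.025,"y":0.04,"z":0.0,"yaw":0.0,"fingers":1.0}
    - {"x":0.05,"y":0.08,"z":0.0,"yaw":0.0,"fingers":1.0}
    - {"x":0.07,"y":0.1,"z":-0.02,"yaw":0.0,"fingers":1.0}
    - {"x":0.08,"y":0.1,"z":-0.03,"yaw":0.0,"fingers":1.0}
    - {"x":0.08,"y":0.1,"z":-0.03,"yaw":0.0,"fingers":1.0}

```text
t: 1.78
tool_pos: [0.389, -0.0708, 0.199]
ee_rot: [[0.989, -0.151, -0.002], [-0.151, -0.989, 0.002], [-0.002, -0.002, -1.0]]
wrist_force: [-0.7, 0.2, -0.3]
grip_width: 0.0854
```

```bash
python3 - <<'E'
from h import *
im=take('wrist','w1')
E
```

```text
(no output)
```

View pics/w1.png

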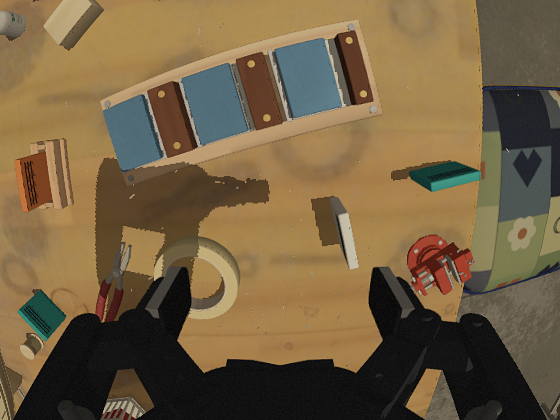

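The wrist view shows the jig across the top. The right-hand bay has the wide gap at (337,75) and a narrow dark batten at (352,67). The spacer in its stand is at (42,178). I crop in to pick the edges.

```bash
python3 - <<'E'
from h import *
im=np.load('pics/w1.npz')['im']
cv2.imwrite('pics/cw1.png',cv2.resize(im[10:135,260:395],None,fx=5,fy=4.8,interpolation=cv2.INTER_CUBIC)[:,:,::-1])
E
```

```text
(no output)
```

View pics/cw1.png

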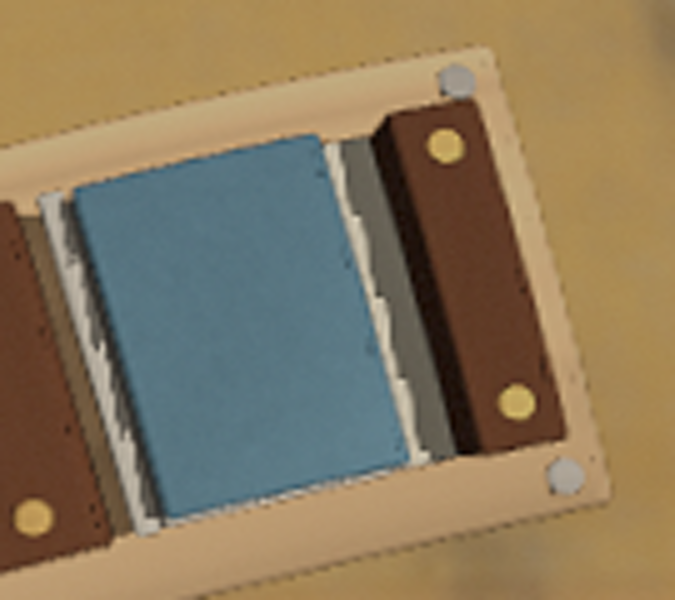

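```bash
python3 - <<'E'
from h import *
P={'bat_in':[(392,112,.042),(485,455,.042)],'bat_out':[(477,98,.042),(566,437,.042)],'board':[(492,50,.012),(608,500,.012)],'tile-y':[(322,137,.048),(410,462,.048)],'tile+y':[(78,190,.048),(165,518,.048)]}
W={}
for k,v in P.items():
    W[k]=np.array([onz('wrist',260+u/5,10+w/4.8,z,'w1')[:2] for u,w,z in v]);d=W[k][0]-W[k][1]
    print(k,W[k].round(4).tolist(),'len',np.linalg.norm(d).round(4),'yaw',np.arctan2(d[1],d[0]).round(3))
yaw=np.mean([np.arctan2(*(W[k][0]-W[k][1])[::-1]) for k in W]);print(yaw)
ey=np.array([-np.sin(yaw),np.cos(yaw)]);ex=np.array([np.cos(yaw),np.sin(yaw)])
for k in W: m=W[k].mean(0);print(k,'along y',(m@ey).round(4),'x',(m@ex).round(4))
E
```

```text
bat_in [[0.5293, -0.1457], [0.4603, -0.1533]] len 0.0693 yaw 0.11
bat_out [[0.5309, -0.1621], [0.4624, -0.1693]] len 0.0689 yaw 0.105
board [[0.548, -0.175], [0.4475, -0.1855]] len 0.101 yaw 0.104
tile-y [[0.5243, -0.131], [0.4606, -0.1378]] len 0.064 yaw 0.107
tile+y [[0.5196, -0.0866], [0.4558, -0.0925]] len 0.0641 yaw 0.093
0.1034808889297389
bat_in along y -0.1998 x 0.4767
bat_out along y -0.2161 x 0.4769
board along y -0.2307 x 0.4765
tile-y along y -0.1846 x 0.4759
tile+y along y -0.1394 x 0.4758
```

>>> carry_out:
  moves:
    - {"x":0.01,"y":0.055,"z":0.0,"yaw":0.0,"fingers":1.0}
    - {"x":0.02,"y":0.11,"z":0.0,"yaw":0.0,"fingers":1.0}
    - {"x":0.03,"y":0.165,"z":0.0,"yaw":0.0,"fingers":1.0}
    - {"x":0.045,"y":0.22,"z":-0.02,"yaw":0.0,"fingers":1.0}
    - {"x":0.05,"y":0.26,"z":-0.04,"yaw":0.0,"fingers":1.0}
    - {"x":0.051,"y":0.271,"z":-0.069,"yaw":0.0,"fingers":1.0}
    - {"x":0.051,"y":0.271,"z":-0.069,"yaw":0.0,"fingers":1.0}

```text
t: 2.7
tool_pos: [0.4389, 0.1988, 0.129]
ee_rot: [[0.988, -0.152, -0.005], [-0.152, -0.988, -0.0], [-0.005, 0.001, -1.0]]
wrist_force: [-0.5, -0.7, -0.4]
grip_width: 0.0852
```

```bash
python3 - <<'E'
from h import *
im=take('wrist','w2')
E
```

```text
(no output)
```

View pics/w2.png

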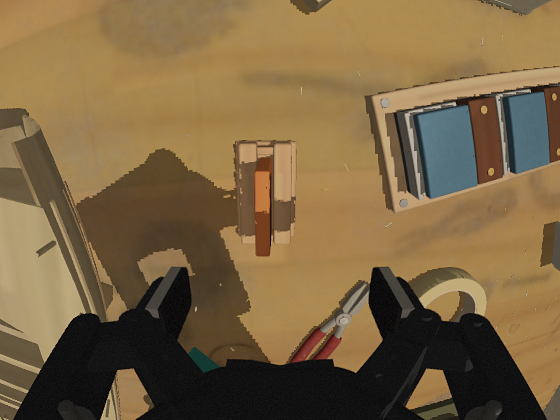

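The spacer is seen from above at (262,205) between the finger tips, and the slot runs vertically in the image.

```bash
python3 - <<'E'
from h import *
im=np.load('pics/w2.npz')['im'];cv2.imwrite('pics/cw2.png',cv2.resize(im[130:265,220:310],None,fx=4.4,fy=4.4,interpolation=cv2.INTER_CUBIC)[:,:,::-1])
E
```

```text
(no output)
```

View pics/cw2.png

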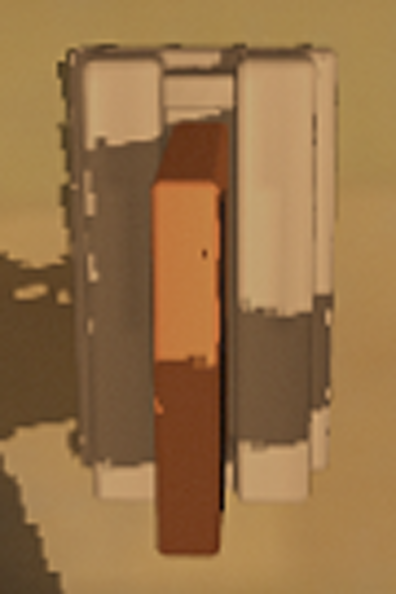

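```bash
python3 - <<'E'
from h import *
P=np.array([onz('wrist',220+u/4.4,130+v/4.4,.070,'w2')[:2] for u,v in((153,182),(220,182),(219,553),(155,553))])
print(P.round(4),np.linalg.norm(np.diff(P,axis=0),axis=1).round(4),P.mean(0))
d=(P[0]+P[1]-P[2]-P[3]);print('yaw',np.arctan2(d[1],d[0]))
# stand top
S=np.array([onz('wrist',220+u/4.4,130+v/4.4,.024,'w2')[:2] for u,v in((80,55),(315,55),(308,498),(95,498))]);print(S.round(4),S.mean(0),np.linalg.norm(np.diff(S,axis=0),axis=1))
d=S[0]+S[1]-S[2]-S[3];print(np.arctan2(d[1],d[0]))
print('toolyaw',np.arctan2(get_obs()['ee_rot'][1,0],get_obs()['ee_rot'][0,0]))
E
```

```text
[[0.4793 0.2087]
 [0.4778 0.1992]
 [0.4198 0.2088]
 [0.4212 0.2187]] [0.0096 0.0588 0.01  ] [0.44951925 0.20884825]
yaw -0.16779817062681138
[[0.495  0.2224]
 [0.4886 0.1822]
 [0.4065 0.1952]
 [0.4125 0.2352]] [0.45061645 0.208747  ] [0.04078088 0.08314509 0.04043599]
-0.15565406247671826
toolyaw -0.15363159942942078
```

>>> carry_out:
  moves:
    - {"x":0.011,"y":0.01,"z":-0.01,"yaw":-0.01,"fingers":0.6}
    - {"x":0.011,"y":0.01,"z":-0.04,"yaw":-0.01,"fingers":0.5}
    - {"x":0.011,"y":0.01,"z":-0.07,"yaw":-0.01,"fingers":0.5}
    - {"x":0.011,"y":0.01,"z":-0.085,"yaw":-0.01,"fingers":0.5}
    - {"x":0.011,"y":0.01,"z":-0.085,"yaw":-0.01,"fingers":0.5}
  newtons: 35

```text
t: 3.38
tool_pos: [0.4512, 0.2079, 0.0459]
ee_rot: [[0.986, -0.164, -0.002], [-0.164, -0.986, 0.0], [-0.002, 0.0, -1.0]]
wrist_force: [0.0, 0.5, 0.6]
grip_width: 0.0425
```

>>> carry_out:
  moves:
    - {"x":0.0,"y":0.0,"z":0.0,"yaw":0.0,"fingers":0.25}
    - {"x":0.0,"y":0.0,"z":0.0,"yaw":0.0,"fingers":0.0}
    - {"x":0.0,"y":0.0,"z":0.0,"yaw":0.0,"fingers":0.0}
    - {"x":0.0,"y":0.0,"z":0.0,"yaw":0.0,"fingers":0.0}
    - {"x":0.0,"y":0.0,"z":0.0,"yaw":0.0,"fingers":0.0}
    - {"x":0.0,"y":0.0,"z":0.0,"yaw":0.0,"fingers":0.0}

```text
t: 4.12
tool_pos: [0.4525, 0.2083, 0.0476]
ee_rot: [[0.986, -0.164, 0.001], [-0.164, -0.986, 0.001], [0.0, -0.001, -1.0]]
wrist_force: [0.2, -1.0, 5.9]
grip_width: 0.0094
```

```bash
python3 - <<'E'
from h import *
im=take('wrist','w3')
E
```

```text
(no output)
```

View pics/w3.png

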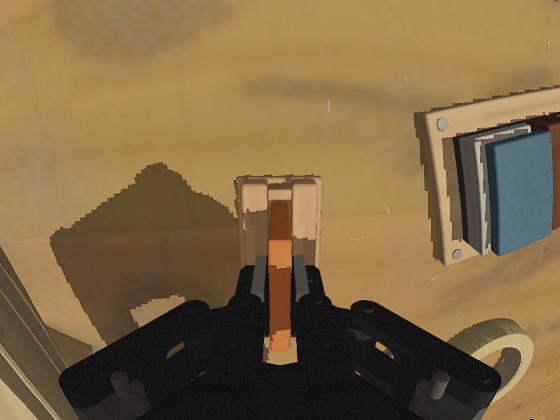

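The fingers hold the spacer at (280,295), width 9.4 mm. I lift it.

>>> carry_out:
  moves:
    - {"x":0.0,"y":0.0,"z":0.015,"yaw":0.0,"fingers":0.0}
    - {"x":0.0,"y":0.0,"z":0.035,"yaw":0.0,"fingers":0.0}
    - {"x":0.0,"y":0.0,"z":0.055,"yaw":0.0,"fingers":0.0}
    - {"x":0.0,"y":0.0,"z":0.07,"yaw":0.0,"fingers":0.0}
    - {"x":0.0,"y":0.0,"z":0.07,"yaw":0.0,"fingers":0.0}

```text
t: 4.8
tool_pos: [0.4535, 0.2087, 0.1194]
ee_rot: [[0.986, -0.164, 0.004], [-0.164, -0.986, 0.002], [0.003, -0.002, -1.0]]
wrist_force: [0.3, -0.2, -0.2]
grip_width: 0.0089
```

```bash
python3 - <<'E'
from h import *
im=take('wrist','w4');s=take('side','s4')
cv2.imwrite('pics/c4.png',np.hstack([cv2.resize(im[190:370,220:340],(400,600)),cv2.resize(s[150:270,220:300],(400,600))])[:,:,::-1])
E
```

```text
(no output)
```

View pics/c4.png

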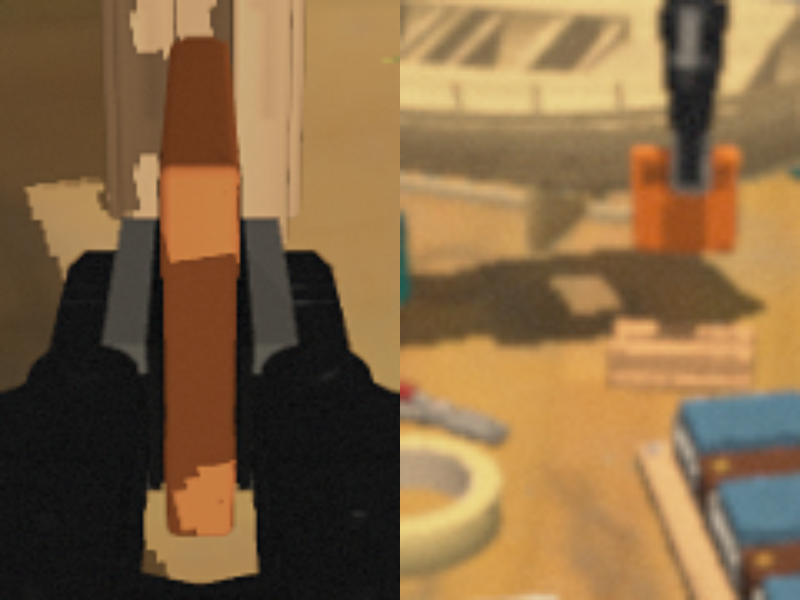

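Spacer held upright and clear of the stand. I measure how it sits in the hand.

```bash
python3 - <<'E'
from h import *
s=120/400
z=np.load('pics/w4.npz')
for top in(.1418,.1395,.144):
    P=np.array([onz('wrist',220+u*s,190+v*s,top,'w4') for u,v in((160,165),(241,165),(235,535),(167,535))])
    L=(P-z['p'])@z['R'];print(top,L[:,:2].round(4).tolist(),L.mean(0).round(4)); d=L[0]+L[1]-L[2]-L[3];print('len',np.linalg.norm(d)/2,'yaw in tool',np.arctan2(d[1],d[0]))
E
```

```text
0.1418 [[0.0269, -0.0049], [0.0269, 0.0049], [-0.0327, 0.0052], [-0.0327, -0.0048]] [-0.0029  0.0001 -0.0224]
len 0.059572222877559144 yaw in tool -0.0028264885152585817
0.1395 [[0.0259, -0.0049], [0.0259, 0.005], [-0.0348, 0.0053], [-0.0348, -0.0049]] [-0.0045  0.0001 -0.0201]
len 0.06070749994216341 yaw in tool -0.002826488515258865
0.144 [[0.0278, -0.0048], [0.0278, 0.0048], [-0.0307, 0.0051], [-0.0307, -0.0047]] [-0.0014  0.0001 -0.0246]
len 0.058486305685329004 yaw in tool -0.0028264885152585774
```

>>> carry_out:
  moves:
    - {"x":0.0,"y":-0.045,"z":0.0,"yaw":0.0,"fingers":0.0}
    - {"x":0.005,"y":-0.095,"z":0.0,"yaw":0.05,"fingers":0.0}
    - {"x":0.01,"y":-0.145,"z":0.0,"yaw":0.13,"fingers":0.0}
    - {"x":0.015,"y":-0.195,"z":0.0,"yaw":0.2,"fingers":0.0}
    - {"x":0.02,"y":-0.24,"z":0.0,"yaw":0.269,"fingers":0.0}
    - {"x":0.02,"y":-0.27,"z":0.0,"yaw":0.269,"fingers":0.0}
    - {"x":0.02,"y":-0.28,"z":0.0,"yaw":0.269,"fingers":0.0}
    - {"x":0.02,"y":-0.28,"z":0.0,"yaw":0.269,"fingers":0.0}

```text
t: 5.9
tool_pos: [0.4717, -0.0716, 0.1165]
ee_rot: [[0.995, 0.103, -0.002], [0.103, -0.995, 0.002], [-0.001, -0.002, -1.0]]
wrist_force: [1.1, 0.5, -1.5]
grip_width: 0.0093
```

```bash
python3 - <<'E'
from h import *
im=take('wrist','w5')
E
```

```text
(no output)
```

View pics/w5.png

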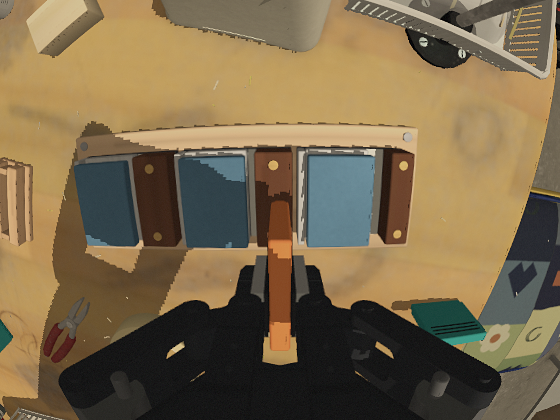

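The jig is level in the picture. Bay_a's joint is at (380,197), between tile edge (372) and batten (387). I crop it to measure.

```bash
python3 - <<'E'
from h import *
im=np.load('pics/w5.npz')['im'];cv2.imwrite('pics/cw5.png',cv2.resize(im[120:260,290:425],None,fx=4.2,fy=4.2,interpolation=cv2.INTER_CUBIC)[:,:,::-1])
E
```

```text
(no output)
```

View pics/cw5.png

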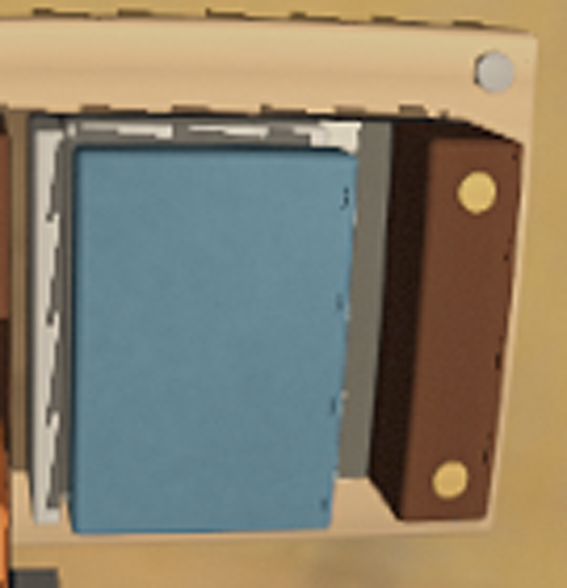

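```bash
python3 - <<'E'
from h import *
def w(u,v,z): return onz('wrist',290+u/4.2,120+v/4.2,z,'w5')[:2]
B=np.array([w(430,138,.042),w(402,520,.042),w(488,520,.042),w(522,143,.042)])
T=np.array([w(75,150,.048),w(355,152,.048),w(330,528,.048),w(72,532,.048)])
F=np.array([w(390,122,.02),w(372,480,.02)])
for n,q in(('bat',B),('tile',T)): print(n,q.round(4).tolist(),q.mean(0).round(4),np.linalg.norm(q-np.roll(q,-1,0),axis=1).round(4))
ya=[np.arctan2(*(a-b)[::-1]) for a,b in((B[0],B[1]),(B[3],B[2]),(T[0],T[3]),(T[1],T[2]))];print(ya)
yaw=np.mean(ya);ex=np.array([np.cos(yaw),np.sin(yaw)]);ey=np.array([-ex[1],ex[0]])
print('edge in',(B[:2].mean(0)@ey),'out',B[2:].mean(0)@ey,'tile',T[1:3].mean(0)@ey,T[[0,3]].mean(0)@ey,'floor batten edge',F@ey)
print('x centers',B.mean(0)@ex,T.mean(0)@ex,F@ex)
jc=(B[:2].mean(0)@ey+.007); jc2=T.mean(0)@ey-.023-.007
print(yaw,jc,jc2,'joint',ex*(T.mean(0)@ex)+ey*(jc),ex*(T.mean(0)@ex)+ey*jc2)
E
```

```text
bat [[0.5295, -0.1444], [0.4612, -0.1532], [0.4625, -0.1703], [0.5311, -0.1613]] [ 0.4961 -0.1573] [0.0689 0.0171 0.0692 0.017 ]
tile [[0.5207, -0.0848], [0.526, -0.1298], [0.461, -0.1377], [0.4562, -0.0927]] [ 0.491  -0.1113] [0.0453 0.0654 0.0453 0.0649]
[np.float64(0.12856118160716512), np.float64(0.1298780545070177), np.float64(0.12178187670178033), np.float64(0.12183623115553179)]
edge in -0.20963135640650618 out -0.22667293393496507 tile -0.19448402189372221 -0.14920971605280145 floor batten edge [-0.20942593 -0.21044895]
x centers 0.47248026394242987 0.4731778235161478 [0.5069695  0.43718178]
0.12551433599287373 -0.20263135640650617 -0.20184686897326182 joint [ 0.49482194 -0.14180255] [ 0.49472374 -0.14102424]
```

>>> carry_out:
  moves:
    - {"x":0.013,"y":-0.03,"z":0.0,"yaw":0.012,"fingers":0.0}
    - {"x":0.023,"y":-0.06,"z":0.0,"yaw":0.012,"fingers":0.0}
    - {"x":0.026,"y":-0.0694,"z":0.0,"yaw":0.012,"fingers":0.0}
    - {"x":0.026,"y":-0.0694,"z":-0.015,"yaw":0.012,"fingers":0.0}
    - {"x":0.026,"y":-0.0694,"z":-0.02,"yaw":0.012,"fingers":0.0}
    - {"x":0.026,"y":-0.0694,"z":-0.02,"yaw":0.012,"fingers":0.0}

```text
t: 6.7
tool_pos: [0.4968, -0.1394, 0.0954]
ee_rot: [[0.993, 0.117, -0.004], [0.117, -0.993, 0.003], [-0.003, -0.003, -1.0]]
wrist_force: [0.5, -0.5, -0.4]
grip_width: 0.0089
```

```bash
python3 - <<'E'
from h import *
im=take('wrist','w6');s=take('side','s6')
cv2.imwrite('pics/c6.png',np.hstack([cv2.resize(im[150:360,210:350],(400,600)),cv2.resize(s[190:310,250:350],(400,600))])[:,:,::-1])
o=get_obs();print(o['tool_pos'],np.arctan2(o['ee_rot'][1,0],o['ee_rot'][0,0]))
E
```

```text
[ 0.49767017 -0.13994548  0.09655573] 0.11711087138223038
```

View pics/c6.png

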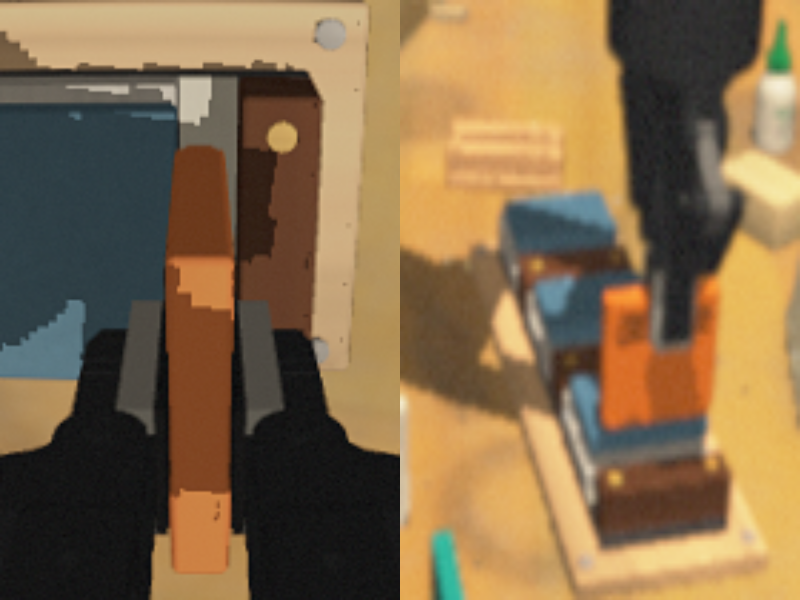

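View pics/s6.png

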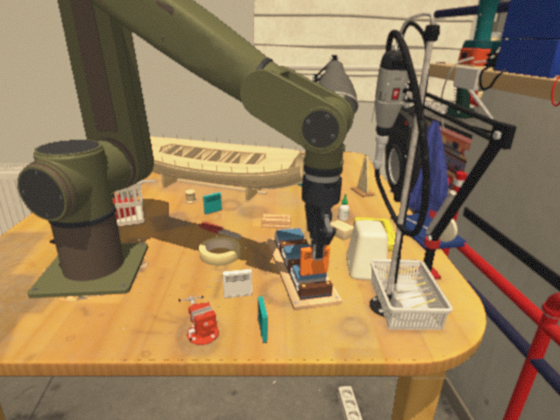

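```bash
python3 - <<'E'
from h import *
s=140/400;s2=210/600
def w(u,v,z): return onz('wrist',210+u*s,150+v*s2,z,'w6')[:2]
z=np.load('pics/w6.npz');R=z['R'];p=z['p']
def t(a): return (a-p[:2])@R[:2,:2]
for n,a in(('top L',(167,257,p[2]+.0224)),('top R',(235,257,p[2]+.0224)),('bot L',(175,150,p[2]-.0396)),('bot R',(225,150,p[2]-.0396)),('tile edge',(178,108,.048)),('tile edge mid',(173,180,.048)),('bat in',(243,97,.042)),('bat in mid',(240,250,.042)),('bat out',(320,97,.042)),('floor bat',(238,76,.02))):
    W=w(*a);print(n,W.round(4),t(W).round(4))
E
```

```text
top L [ 0.523  -0.1317] [ 0.0269 -0.0046]
top R [ 0.5241 -0.1412] [0.0269 0.005 ]
bot L [ 0.5199 -0.1314] [ 0.0239 -0.0052]
bot R [ 0.5211 -0.1416] [0.0239 0.005 ]
tile edge [ 0.5268 -0.131 ] [ 0.0308 -0.0048]
tile edge mid [ 0.5108 -0.1318] [ 0.0148 -0.0059]
bat in [ 0.5294 -0.1448] [0.0317 0.0092]
bat in mid [ 0.4937 -0.1489] [-0.0042  0.0091]
bat out [ 0.5315 -0.1615] [0.0319 0.026 ]
floor bat [ 0.5293 -0.1445] [0.0316 0.0089]
```

>>> carry_out:
  moves:
    - {"x":0.0,"y":-0.0018,"z":0.0,"yaw":0.0,"fingers":0.0}
    - {"x":0.0,"y":-0.0018,"z":-0.004,"yaw":0.0,"fingers":0.0}
    - {"x":0.0,"y":-0.0018,"z":-0.008,"yaw":0.0,"fingers":0.0}
    - {"x":0.0,"y":-0.0018,"z":-0.012,"yaw":0.0,"fingers":0.0}
    - {"x":0.0,"y":-0.0018,"z":-0.016,"yaw":0.0,"fingers":0.0}
    - {"x":0.0,"y":-0.0018,"z":-0.02,"yaw":0.0,"fingers":0.0}
    - {"x":0.0,"y":-0.0018,"z":-0.02,"yaw":0.0,"fingers":0.0}

```text
t: 7.68
tool_pos: [0.4973, -0.1416, 0.076]
ee_rot: [[0.993, 0.117, -0.002], [0.117, -0.993, 0.002], [-0.002, -0.002, -1.0]]
wrist_force: [0.8, 1.1, -0.4]
grip_width: 0.0093
```

```bash
python3 - <<'E'
from h import *
im=take('wrist','w7');s=take('side','s7')
cv2.imwrite('pics/c7.png',np.hstack([cv2.resize(im[150:360,210:350],(400,600)),cv2.resize(s[190:310,250:350],(400,600))])[:,:,::-1])
o=get_obs();print(o['tool_pos'],o['wrist_force'],np.arctan2(o['ee_rot'][1,0],o['ee_rot'][0,0]))
E
```

```text
[ 0.49767418 -0.14175897  0.07652056] [-0.27483602  0.96007527  0.33383595] 0.1170559743775385
```

View pics/c7.png

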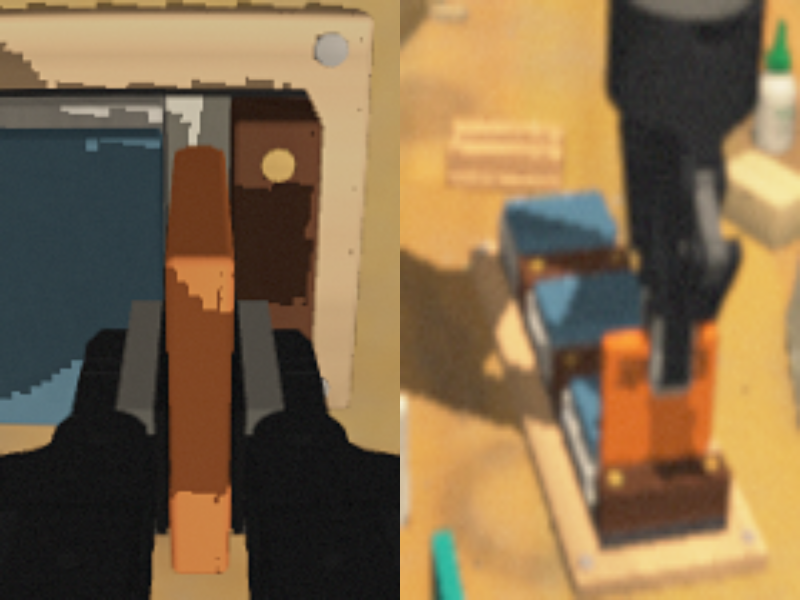

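The spacer's foot is in the joint, centred between tile edge (165) and batten (232), with no contact force. I continue down.

>>> carry_out:
  moves:
    - {"x":0.0,"y":0.0,"z":-0.004,"yaw":0.0,"fingers":0.0}
    - {"x":0.0,"y":0.0,"z":-0.008,"yaw":0.0,"fingers":0.0}
    - {"x":0.0,"y":0.0,"z":-0.012,"yaw":0.0,"fingers":0.0}
    - {"x":0.0,"y":0.0,"z":-0.015,"yaw":0.0,"fingers":0.0}
    - {"x":0.0,"y":0.0,"z":-0.016,"yaw":0.0,"fingers":0.0}
    - {"x":0.0,"y":0.0,"z":-0.016,"yaw":0.0,"fingers":0.0}

```text
t: 8.52
tool_pos: [0.4977, -0.1418, 0.0605]
ee_rot: [[0.993, 0.117, -0.002], [0.117, -0.993, 0.002], [-0.001, -0.002, -1.0]]
wrist_force: [-0.1, -0.1, -0.1]
grip_width: 0.0097
```

>>> carry_out:
  moves:
    - {"x":0.0,"y":0.0,"z":-0.001,"yaw":0.0,"fingers":0.0}
    - {"x":0.0,"y":0.0,"z":-0.002,"yaw":0.0,"fingers":0.0}
    - {"x":0.0,"y":0.0,"z":-0.002,"yaw":0.0,"fingers":0.0}

```text
t: 8.9
tool_pos: [0.498, -0.1419, 0.0597]
ee_rot: [[0.993, 0.117, -0.002], [0.117, -0.993, 0.002], [-0.001, -0.002, -1.0]]
wrist_force: [-3.1, 0.6, 5.7]
grip_width: 0.0092
```

Contact with the joint floor at the expected height (TCP 0.0597 m, 5.7 N). I release the spacer and rise.

>>> carry_out:
  moves:
    - {"x":0.0,"y":0.0,"z":0.001,"yaw":0.0,"fingers":0.1}
    - {"x":0.0,"y":0.0,"z":0.001,"yaw":0.0,"fingers":0.3}
    - {"x":0.0,"y":0.0,"z":0.001,"yaw":0.0,"fingers":0.4}
    - {"x":0.0,"y":0.0,"z":0.001,"yaw":0.0,"fingers":0.4}
    - {"x":0.0,"y":0.0,"z":0.02,"yaw":0.0,"fingers":0.4}
    - {"x":0.0,"y":0.0,"z":0.05,"yaw":0.0,"fingers":0.4}
    - {"x":0.0,"y":0.0,"z":0.06,"yaw":0.0,"fingers":0.4}
    - {"x":0.0,"y":0.0,"z":0.06,"yaw":0.0,"fingers":0.4}

```text
t: 9.9
tool_pos: [0.4987, -0.1422, 0.1211]
ee_rot: [[0.993, 0.117, 0.001], [0.117, -0.993, 0.001], [0.001, -0.0, -1.0]]
wrist_force: [-0.0, 0.8, -0.4]
grip_width: 0.034
```

```bash
python3 - <<'E'
from h import *
im=take('wrist','w8');s=take('side','s8')
cv2.imwrite('pics/c8.png',np.hstack([cv2.resize(im[110:360,190:360],(408,600)),cv2.resize(s[190:310,250:350],(392,600))])[:,:,::-1])
o=get_obs();print(o['tool_pos'],o['wrist_force'],o['q'])
E
```

```text
[ 0.49744862 -0.14169016  0.11896493] [ 0.6432741   0.09500977 -0.05402317] [-3.81740923e-01 -7.02494814e-02  2.04509120e+00  8.94481128e-04
  1.16995370e+00  1.07149735e+00]
```

View pics/c8.png

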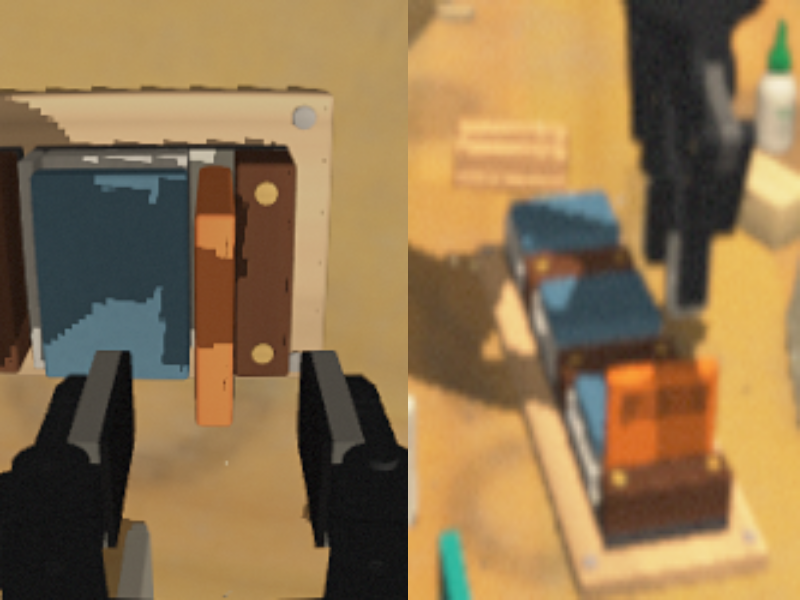

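The spacer stands upright and free in the joint, at (215,310) in the left crop. Next I close the fingers, turn the hand 90° so its narrow side faces the spacer, and move over the tile.

>>> carry_out:
  moves:
    - {"x":0.0,"y":0.01,"z":0.01,"yaw":0.18,"fingers":0.0}
    - {"x":-0.004,"y":0.02,"z":0.01,"yaw":0.36,"fingers":0.0}
    - {"x":-0.008,"y":0.033,"z":0.01,"yaw":0.54,"fingers":0.0}
    - {"x":-0.008,"y":0.033,"z":0.01,"yaw":0.72,"fingers":0.0}
    - {"x":-0.008,"y":0.033,"z":0.01,"yaw":0.9,"fingers":0.0}
    - {"x":-0.008,"y":0.033,"z":0.01,"yaw":1.08,"fingers":0.0}
    - {"x":-0.008,"y":0.033,"z":0.01,"yaw":1.26,"fingers":0.0}
    - {"x":-0.008,"y":0.033,"z":0.01,"yaw":1.44,"fingers":0.0}

```text
t: 11.0
tool_pos: [0.4885, -0.1084, 0.1273]
ee_rot: [[0.008, 1.0, -0.005], [1.0, -0.008, -0.001], [-0.001, -0.005, -1.0]]
wrist_force: [-0.1, 0.2, -0.2]
grip_width: 0.0
```

>>> carry_out:
  moves:
    - {"x":0.0,"y":0.0,"z":0.0,"yaw":0.13,"fingers":0.0}
    - {"x":0.0,"y":0.0,"z":-0.02,"yaw":0.13,"fingers":0.0}
    - {"x":0.0,"y":0.0,"z":-0.035,"yaw":0.13,"fingers":0.0}
    - {"x":0.0,"y":0.0,"z":-0.035,"yaw":0.13,"fingers":0.0}

```text
t: 11.5
tool_pos: [0.4868, -0.1078, 0.0899]
ee_rot: [[-0.122, 0.992, -0.009], [0.993, 0.122, -0.0], [0.001, -0.009, -1.0]]
wrist_force: [-0.3, -0.6, -0.1]
grip_width: -0.0001
```

```bash
python3 - <<'E'
from h import *
im=take('wrist','w9');s=take('side','s9')
cv2.imwrite('pics/c9.png',np.hstack([im[:,80:480],cv2.resize(s[190:310,250:350],(350,420))])[:,:,::-1])
o=get_obs();print(o['tool_pos'],o['wrist_force'],o['ee_rot'][:,0])
E
```

```text
[ 0.48837241 -0.10832143  0.09206109] [-0.05530673 -1.02625134  0.35750368] [-0.12200411  0.99252898 -0.00110103]
```

View pics/c9.png

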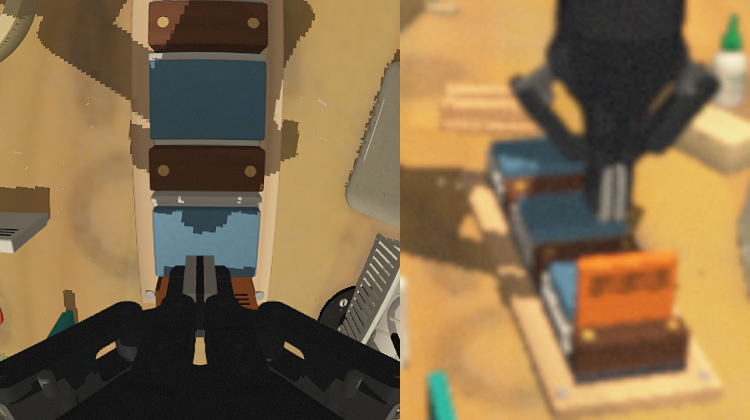

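The closed fingers are above bay_a's tile, and the spacer still stands behind them. I descend to just above the tile.

>>> carry_out:
  moves:
    - {"x":0.001,"y":-0.001,"z":-0.015,"yaw":0.0,"fingers":0.0}
    - {"x":0.001,"y":-0.001,"z":-0.03,"yaw":0.0,"fingers":0.0}
    - {"x":0.001,"y":-0.001,"z":-0.039,"yaw":0.0,"fingers":0.0}
    - {"x":0.001,"y":-0.001,"z":-0.039,"yaw":0.0,"fingers":0.0}

```text
t: 12.1
tool_pos: [0.4884, -0.109, 0.0517]
ee_rot: [[-0.122, 0.992, -0.008], [0.993, 0.122, -0.001], [0.0, -0.008, -1.0]]
wrist_force: [0.5, 0.6, 0.5]
grip_width: -0.0
```

>>> carry_out:
  moves:
    - {"x":0.0,"y":0.0,"z":-0.002,"yaw":0.0,"fingers":0.0}
    - {"x":0.0,"y":0.0,"z":-0.004,"yaw":0.0,"fingers":0.0}
    - {"x":0.0,"y":0.0,"z":-0.006,"yaw":0.0,"fingers":0.0}
    - {"x":0.0,"y":0.0,"z":-0.007,"yaw":0.0,"fingers":0.0}
    - {"x":0.0,"y":0.0,"z":-0.007,"yaw":0.0,"fingers":0.0}

```text
t: 12.72
tool_pos: [0.4887, -0.1091, 0.0452]
ee_rot: [[-0.122, 0.993, -0.007], [0.993, 0.122, -0.001], [-0.0, -0.008, -1.0]]
wrist_force: [-1.9, 0.3, 5.4]
grip_width: 0.0
```

>>> carry_out:
  moves:
    - {"x":0.0,"y":0.0,"z":-0.0015,"yaw":0.0,"fingers":0.0}
    - {"x":0.0,"y":0.0,"z":-0.003,"yaw":0.0,"fingers":0.0}
    - {"x":0.0,"y":0.0,"z":-0.004,"yaw":0.0,"fingers":0.0}
    - {"x":0.0,"y":0.0,"z":-0.004,"yaw":0.0,"fingers":0.0}

```text
t: 13.22
tool_pos: [0.4888, -0.1091, 0.042]
ee_rot: [[-0.122, 0.992, -0.008], [0.993, 0.122, -0.001], [-0.0, -0.008, -1.0]]
wrist_force: [-3.3, 1.2, 7.7]
grip_width: -0.0002
```

>>> carry_out:
  moves:
    - {"x":0.0,"y":0.0,"z":-0.001,"yaw":0.0,"fingers":0.0}
    - {"x":0.0,"y":0.0,"z":-0.002,"yaw":0.0,"fingers":0.0}
    - {"x":0.0,"y":0.0,"z":-0.003,"yaw":0.0,"fingers":0.0}
    - {"x":0.0,"y":0.0,"z":-0.003,"yaw":0.0,"fingers":0.0}

```text
t: 13.72
tool_pos: [0.4889, -0.1091, 0.0419]
ee_rot: [[-0.122, 0.992, -0.01], [0.992, 0.122, -0.001], [0.001, -0.01, -1.0]]
wrist_force: [-10.9, 2.9, 21.8]
grip_width: -0.0001
```

>>> carry_out:
  moves:
    - {"x":-0.001,"y":0.0,"z":-0.002,"yaw":0.0,"fingers":0.0}
    - {"x":-0.001,"y":0.0,"z":-0.002,"yaw":0.0,"fingers":0.0}
    - {"x":-0.001,"y":0.0,"z":-0.002,"yaw":0.0,"fingers":0.0}

```text
t: 14.1
tool_pos: [0.4888, -0.1091, 0.0419]
ee_rot: [[-0.122, 0.992, -0.009], [0.992, 0.122, -0.0], [0.001, -0.009, -1.0]]
wrist_force: [-6.1, 2.7, 13.5]
grip_width: -0.0001
```

```bash
python3 - <<'E'
from h import *
im=take('wrist','w10');s=take('side','s10');t=take('top','t10')
cv2.imwrite('pics/c10.png',np.hstack([im[:,80:480],cv2.resize(s[190:310,250:350],(350,420),interpolation=cv2.INTER_CUBIC)])[:,:,::-1])
o=get_obs();print(o['tool_pos'],o['wrist_force'],o['ee_rot'][:,0])
E
```

```text
[ 0.48882374 -0.10912121  0.04196758] [-5.63083714  2.83258918 13.94556714] [-1.22306745e-01  9.92492183e-01  5.72116836e-04]
```

View pics/c10.png

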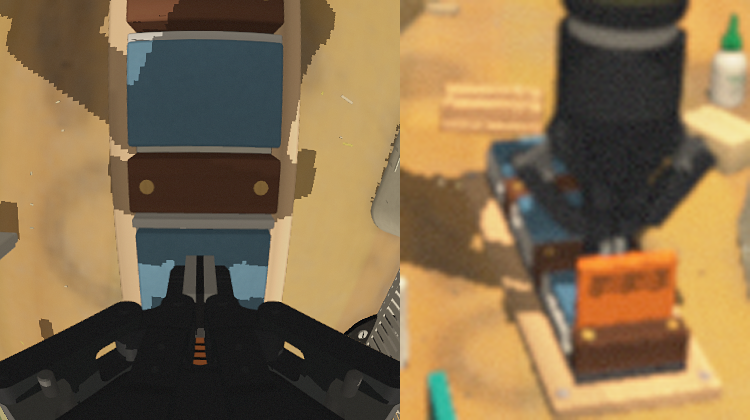

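View pics/t10.png

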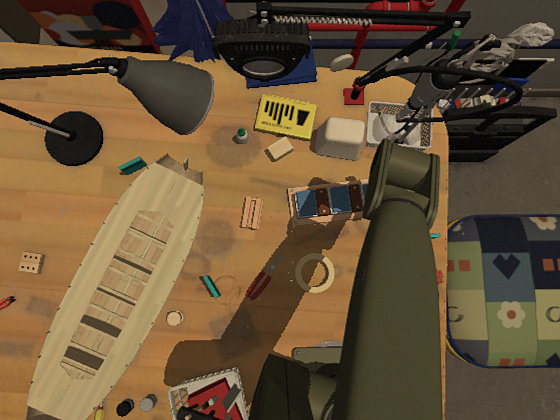

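The side crop shows the spacer still upright in its joint at (625,305), unchanged since before the press. The other tiles are raised, and the top view shows the bottle (241,135) and block (280,149) where they were. The tile is on its stop: z stayed at 0.042 m while the force rose to 22 N, and I now hold it at 14 N.

```bash
python3 -c "
from h import *
print(sign_off())"
```

```text
the job is handed in; nothing more can be done
None
```

I lifted the orange spacer out of its stand, set it upright in bay_a's 14 mm joint and let go of it. Bay_a is the bay at the -y end of the jig. I then pressed that bay's tile flush with closed fingers and handed the job in while still holding it, at about 14.5 s of the 51 s allowed.

- **Spacer:** it met the joint floor at the expected height (TCP 0.0597 m, 5.7 N). It looked upright and unmoved in the views after release and during the press.
- **Tile:** the fingertips stayed at z = 0.042 m, the batten's height, while the force rose to 22 N, so the tile is on its stop. I eased off and finished holding it at about 14 N, with about 6 N sideways that showed no slip.
- **Everything else:** the other tiles looked raised, and the glue bottle and wood block were where they started.
- **Disagreements:**
  - The first wrist measurement of the jig came out about 3% small, with yaw 0.105 rad against 0.125 rad in a closer view.
  - The last look before insertion showed the spacer about 2 mm off across the joint, so I shifted it before lowering.

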